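Free a gauge arm and hold it on its 100 mm line for calibration

TASK

Ready the bench-mounted gauge arm for its calibration reading: slacken the square-headed clamp screw a quarter turn anticlockwise with the larger T-handled box key, and stand the key upright in its rack again. Then press the lock button so that the arm springs free, draw it out by its upright knob until the 100 mm line of its scale stands at the housing's mouth, and keep it there against its return spring: the program finishes while still holding the arm steady on the line. Leave the other things on the bench where they are.

Things in the scene. Friction and masses are not known exactly. Their poses are not given: they have to be found in the camera images.
- gauge_housing: Gauge-arm unit, bolted down: cast metal box 180 x 64 mm, 62 mm high, on a foot flange 200 x 100 x 10 mm. Origin: centre of its underside. x axis: the way the arm comes out; z up. On its centre line, from the origin along x: clamp screw at -30 mm, lock button at +55 mm, mouth where the arm comes out at +101 mm, knob at +145 mm with the arm in.
- mouth (a point): Reading edge: face of the housing's mouth plate, at the bar's top face, 43 mm above the bench. The bar is steel, 24 mm wide and 18 mm high; its scale is cut every 10 mm, with lines across the full width at 50, 100 and 150 mm, hidden inside until the arm comes out.
- extension (a joint): How far the arm is out, m: 0 in, limit 0.15; it is the scale reading at the mouth. The lock catch blocks it within 2 mm of 0, the clamp screw within 6 mm. Freed of both, a spring (60 N/m) kicks it out to 10 to 20 mm, where it rests; drawn further, the spring pulls it back, 5 N at 100 mm, and it runs back if let go. The lock does not catch again.
- gauge_arm: The sliding arm, with an upright black round knob on its outer end: 18 mm diameter, 46 mm tall, straight. Moves along the housing's x. Origin: centre of the knob's foot, 56 mm above the bench, on a block 30 (along the arm) x 34 mm. Beyond it a plate 60 mm wide, 8 mm thick, from 17 to 59 mm above the bench, its near face 15 mm from the knob's axis.
- knob_mid (a point): Point on the knob's axis 84 mm above the bench, the height to grip; 44 mm from the mouth's face when the arm is fully in, 144 mm when the 100 mm line is at the mouth.
- clamp_screw (a joint): Turn of the captive clamp screw in rad: 0 tight, grows anticlockwise seen from above, stop at 1.6; starts at 0 to 0.25; stays where it is left (friction 0.08 N m). The arm is free of it from about 1.0.
- screw_head (a point): Centre of the top of the clamp screw's square head, 80.5 mm above the bench. Head 11 mm square, 14.5 mm high, its upper 3.5 mm tapering to 6 mm square; it rises from a 28 mm washer, top 66 mm above the bench. x and y axes are square to the flats and turn with the screw (x along the housing's x at joint value 0).
- lock_button (a joint): How far the lock button is pressed, in m: 0 up, 0.007 fully down. The catch lets go of the arm at about 0.005; fully down takes about 5 N. Once the arm has sprung out, the button stays down on its own at about 0.0045.
- button_top (a point): Centre of the lock button's top, 76 mm above the bench when up: round black button, 22 mm diameter, in a 34 mm steel collar whose top is 66 mm above the bench. Pressed straight down.
- box_key: Larger T-handled box key, loose, 0.15 to 0.3 kg, standing in the rack socket down. Origin: centre of the socket's mouth (lower end); z up the shaft. Black handle 80 (x) x 16 (y) x 22 mm high. Square socket, flats square to x and y: 12.5 mm inside, mouth flared to 15 mm, 21 mm outside. Fully on the screw the origin is 66 mm above the bench; 0.2 to 0.4 rad of play and give before it turns the head.
- key_handle (a point): Centre of the box key's handle, 105 mm from its socket's mouth; axes as the key's.
- key_rack: Fixed wooden rack block 210 (x) x 64 (y) x 55 mm high with two round holes, 25 mm wide with a 3 mm chamfer, 45 mm deep. Origin: centre of its underside. A key stands on the hole's floor, 10 mm above the bench (the larger key's handle centre is then 115 mm above the bench).
- hole_a (a point): Mouth centre of the rack's hole at its x = -55 mm, 55 mm above the bench. Either key may stand in it at the start.
- hole_b (a point): Mouth centre of the rack's hole at its x = +55 mm, 55 mm above the bench.
- small_key: Bystander in the rack's other hole: smaller T-handled key, 84 mm long, with a 63 mm round-bar handle. Origin: centre of its lower end.
- punch_plate: Bystander: light metal plate with two holes, 70 x 50 x 22 mm. Origin: centre of its underside.
- guide_bush: Bystander: brass bush, 38 mm diameter, 36 mm high. Origin: centre of its underside.
- wrench: Bystander: flat open wrench, 170 mm long, lying. Origin: under its middle.
- caliper: Bystander: caliper lying flat, about 195 mm long, 10 mm high. Origin: under its slide.
- oil_bottle: Bystander: white bottle, 52 mm diameter, 125 mm tall. Origin: centre of its underside.
- stop_block: Bystander: steel block 50 x 35 x 20 mm with a 18 mm stud on top, 38 mm high overall. Origin: centre of its underside.
Mind the look-alikes: they are no part of the job. Several things have the shape of the key_rack; the one meant has the colours described above.

How it is judged:
By the outcome, as a careful person would: the job done as asked, in the order asked, and still so for the second after the job is handed in, while the arm keeps its last pose, push and grip.
It also fails if it takes over 72 s, if anything falls off the work surface, if the arm or the gripper's body presses on something with over 40 N, if the wrist force passes 120 N, or if a joint passes its speed limit or range.

ROBOT

A 6-joint arm with a two-finger parallel gripper is mounted at the origin on the work surface. World frame = base frame: x ahead of the robot, y to its left, z up, the work surface at z = 0. Lengths are in m, angles in rad, forces in N, time in s.
With the tool pointing down it reaches from about 0.275 to 0.825 m from the base axis. Payload 4.9 kg.
Tool frame: the origin (TCP) lies midway between the tips of the shut fingers; the grasp point (between the pads) lies 19 mm behind it (grip_point_offset is the distance from the TCP to the grasp point, in m); z points along the fingers, y is the line along which they close (so a half turn about z gives the same grasp; the last joint's range is limited). The gripper opens to 85 mm and grips with 20 to 120 N. Pads are 22 mm wide; open, the fingers measure 114 mm over their backs; the gripper's body (76 mm by 85 mm) begins 54 mm behind the grasp point. The pads swing forward as they close: fully open they stand 13 mm farther back than shut.
Start: joints at [1.135, 0.326, -0.193, 1.052, 0, 1.437], TCP at [0.163, 0.525, 0.231] pointing down, gripper open.
Joint ranges: [-2.65, 2.65], [-0.97, 1.79], [-1.3, 1.35], [-1.93, 2.1], [-1.47, 1.37], [-3.14, 3.14]. Speed limits (rad/s): [2.57, 2.57, 3.14, 3.14, 3.14, 3.14].

INTERFACE

Orientations are given as a rotation vector (axis times angle).
In Python, from cell import * gives the robot as it stands. Calls block until the motion is done:
- movep(position, orientation): joint-space move of the TCP to a pose.
- move_l(position, velocity=0.15, rot=None, until_force=None): straight line of the TCP; rot=None keeps the orientation; velocity is the mean speed in m/s. With until_force (N) it stops when the force on the tool has changed by that much, and returns True; else False.
- set_joints(angles): joint-space move.
- let_go() and grab(newtons=None): open the fingers fully, or close them until they stop; newtons is the grip in N (None keeps the last).
- sleep(seconds).
- ik(position, orientation): joint angles nearest the present ones, or None.
- get_state(): the state.
- grab_frame(name): name is "scene" or "top" or "wrist"; returns a dict with "img" (420x560x3 uint8, red, green, blue), "fx", "fy", "cx", "cy" (pixels), "cam_to_world" (4x4, takes a point from camera to world coordinates); the wrist camera has in their place "T_tool_cam" (4x4, takes a point from camera to tool coordinates, whose origin is the TCP and whose axes are the flange's). Camera axes: x right, y down, z forward; pixel columns grow to the right and rows downward; lengths in m; the calibration is good to about 2 mm. The wrist camera is an equidistant fisheye: a pixel r from the principal point sees the ray r / f radians off the axis. A picture is of the moment at which its call begins: read the wrist's pose just before it. There is no depth.
A pose or a line that the arm cannot do raises MotionError and nothing moves.
- sign_off(): hands the job in; it is judged then, once.
Trained networks look in the newest picture that a camera, given by its name, has taken for a name from the list of things; names that differ only in an ending like _2 or _b are one class to them, and where a whole thing is asked for, a point or a joint stands for the part that bears it (a point fixed in the world has none). Each returns a list of dicts, best first, with "score" (0 to 1); they miss things now and then, are a little off and sometimes report something else, mostly with a low value. They report only what shows in the picture. A call takes as long as a camera call. They do not tell look-alikes from the thing itself.
- spot_in(camera, name): "centre" ([column, row] in pixels, amid what is visible of it).
- silhouettes(camera, name): "mask" (420x560 bool, what is visible of it) and "centre" ([column, row] in pixels, amid what is visible of it).
- tip_of(camera, name): "centre" ([column, row] in pixels: a listed point, or the origin of a listed thing).
The state is a dict: "clock": time; "q": joint angles; "joint_velocities": joint speeds; "tau": joint torques, N m; "position": TCP position; "eef_rot": TCP orientation; "contact_force": force on the tool from outside, world axes, zero at the start; "wrist_torque": the same for the moment, N m; "finger_gap": opening from 0.0 (shut) to 1.0 (fully open); "grasp_force": force on a finger pad.
Only numpy, scipy, OpenCV 4.12 (cv2) and the standard library are available. Lean on these libraries where they do the work, as an engineer would, in place of code of your own. Each camera call takes 0.05 s, during which the arm holds its last target. There are 200 camera calls.

## Working session

There is one attempt and no reset: what is moved stays moved. The work goes in short steps, each a Python script; the robot and the scene stay as the last script left them, time stands still between calls to the robot, and variables do not carry over. Pictures are saved under pics/ and viewed, at most 10 in all, crops included, and the job is handed in when it is done.

```bash
ls; mkdir -p pics; python3 - <<'E'
from cell import *
import cv2, numpy as np
for c in ("scene","top"):
    f=grab_frame(c); cv2.imwrite(f"pics/{c}0.png",f["img"][:,:,::-1])
    print(c,f["fx"],f["cx"],f["cy"],np.round(f["cam_to_world"],3).tolist())
    for n in ("gauge_housing","mouth","gauge_arm","knob_mid","screw_head","button_top","box_key","key_handle","key_rack","hole_a","hole_b","small_key"):
        print(n,[(np.round(d["centre"],1).tolist(),round(d["score"],2)) for d in tip_of(c,n)[:3]])
print(get_state())
E
```

```text
pics
scene 504.34977220518596 284.66321773652913 223.076307183477 [[0.331, 0.599, -0.729, 1.38], [0.943, -0.218, 0.25, -0.235], [-0.009, -0.77, -0.637, 0.872], [0.0, 0.0, 0.0, 1.0]]
gauge_housing [([317.3, 265.3], 0.77)]
mouth [([286.1, 273.6], 0.78)]
gauge_arm [([270.1, 276.5], 0.81), ([338.8, 204.5], 0.66), ([333.1, 238.2], 0.54)]
knob_mid [([265.3, 266.5], 0.67)]
screw_head [([332.5, 236.6], 0.43)]
button_top [([299.1, 252.1], 0.41)]
box_key [([121.2, 282.7], 0.89), ([332.0, 236.2], 0.47), ([369.2, 308.5], 0.2)]
key_handle [([105.1, 252.9], 0.95)]
key_rack [([105.5, 232.7], 0.82), ([409.2, 246.8], 0.61), ([127.8, 302.7], 0.58)]
hole_a [([113.7, 269.8], 0.88), ([127.7, 299.0], 0.78), ([94.6, 206.3], 0.78)]
hole_b [([113.7, 269.8], 0.88), ([127.7, 299.0], 0.78), ([94.6, 206.3], 0.78)]
small_key [([135.3, 315.3], 0.59)]
top 408.9699860666532 284.79847393452144 206.1625545942175 [[0.021, -0.992, 0.128, 0.33], [-1.0, -0.021, 0.0, 0.033], [0.002, -0.128, -0.992, 1.372], [0.0, 0.0, 0.0, 1.0]]
gauge_housing [([256.5, 185.7], 0.84)]
mouth [([283.4, 176.4], 0.62), ([391.5, 187.6], 0.22)]
ga
[... 495 characters left out ...]
6.0], 0.39)]
{'clock': 1.3, 'q': array([ 1.13482058e+00,  3.26201015e-01, -1.92580532e-01,  1.05202190e+00,
        2.53247417e-05,  1.43657708e+00]), 'joint_velocities': array([ 0.0012683 , -0.00021508,  0.00128226,  0.00061433, -0.00026349,
        0.00035151]), 'tau': array([-1.52142413e-03, -4.43339145e+01,  2.62754202e+01,  1.36982311e-03,
       -2.34381478e-04,  7.19680401e-06]), 'position': array([0.16345885, 0.52516912, 0.23128769]), 'eef_rot': array([-4.72197735e-01, -3.10587643e+00, -4.55675201e-07]), 'contact_force': array([-0.41902184,  0.30833679,  0.96001777]), 'wrist_torque': array([ 0.02453318, -0.023532  ,  0.0535769 ]), 'grasp_force': 0.0, 'finger_gap': 1.0014185022585667}
```

View pics/scene0.png

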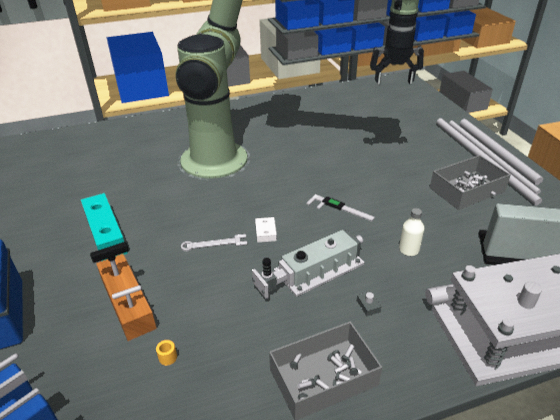

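View pics/top0.png

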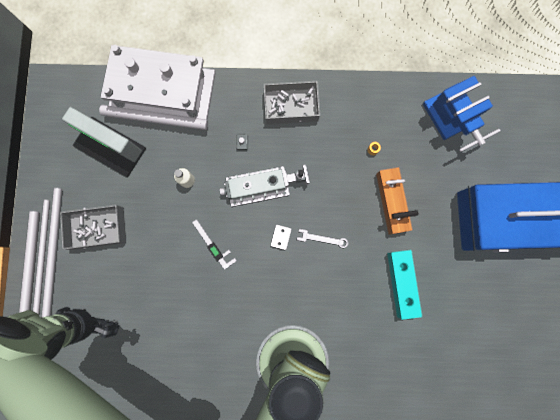

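The scene view shows the orange rack with the black-handled key at (108,252) and the housing at (320,262), its knob at (267,272). The top view has the same key at (404,214), the housing at (257,185) and the knob at (303,176). The teal block is a look-alike. Next I'll get coarse positions, then take wrist views.

```bash
cat > h.py <<'E'
from cell import *
import cv2, numpy as np
from scipy.spatial.transform import Rotation as R
from scipy.optimize import least_squares
def down(a): return (R.from_euler('z',a)*R.from_euler('x',np.pi)).as_rotvec()
def ray(f,px,T=None):
    d=np.array([(px[0]-f["cx"])/f["fx"],(px[1]-f["cy"])/f["fy"]])
    if T is None:
        T=f["cam_to_world"]; v=np.r_[d,1]
    else:
        r=np.linalg.norm(d)+1e-12; v=np.r_[d/r*np.sin(r),np.cos(r)]
    T=np.asarray(T); return T[:3,3],T[:3,:3]@v
def atz(f,px,z,T=None):
    o,v=ray(f,px,T); return o+v*(z-o[2])/v[2]
def wrist(name=None):
    s=get_state(); f=grab_frame("wrist")
    M=np.eye(4); M[:3,:3]=R.from_rotvec(s["eef_rot"]).as_matrix(); M[:3,3]=s["position"]
    if name: cv2.imwrite(f"pics/{name}.png",f["img"][:,:,::-1])
    return f,M@f["T_tool_cam"]
Z=dict(gauge_housing=0,mouth=.043,gauge_arm=.056,knob_mid=.084,screw_head=.0805,button_top=.076,box_key=.010,key_handle=.115,hole_a=.055,hole_b=.055,key_rack=0,small_key=.01)
def look(names,name=None,k=3):
    f,T=wrist(name)
    for n in names:
        print(n,[(np.round(d["centre"]).astype(int).tolist(),round(d["score"],2),np.round(atz(f,d["centre"],Z[n],T)[:2],4).tolist()) for d in tip_of("wrist",n)[:k]])
    return f,T
E
python3 - <<'E'
from h import *
f=grab_frame("top");g=grab_frame("scene")
for n,a,b in [("screw_head",None,(332.5,236.6)),("knob_mid",(299,173.9),(265.3,266.5)),("mouth",(283.4,176.4),(286.1,273.6)),("key_handle",(403.8,215.6),(105.1,252.9)),("button_top",(273,181),(299.1,252.1)),("gauge_housing",(256.5,185.7),(317.3,265.3))]:
    if a: print(n,"top",np.round(atz(f,a,Z[n]),3))
    print(n,"scene",np.round(atz(g,b,Z[n]),3))
q=get_state()["q"]
print(f"{grab_frame('wrist')['T_tool_cam']}")
for a in np.arange(-3,3.2,.5): print(a, ik([.40,.05,.30],down(a)), ik([.35,-.25,.30],down(a)))
E
```

```text
screw_head scene [0.561 0.165 0.081]
knob_mid top [ 0.602 -0.01   0.084]
knob_mid scene [ 0.606 -0.017  0.084]
mouth top [0.601 0.04  0.043]
mouth scene [0.604 0.032 0.043]
key_handle top [ 0.471 -0.335  0.115]
key_handle scene [ 0.475 -0.345  0.115]
button_top top [0.579 0.073 0.076]
button_top scene [0.58  0.073 0.076]
gauge_housing top [0.576 0.131 0.   ]
gauge_housing scene [0.563 0.128 0.   ]
[[-6.27581893e-04 -9.50258220e-01 -3.11462551e-01  8.11102379e-02]
 [ 9.99999793e-01 -6.39750171e-04 -6.31019808e-05  1.19262006e-05]
 [-1.39295045e-04 -3.11462526e-01  9.50258425e-01 -1.42340287e-01]
 [ 0.00000000e+00  0.00000000e+00  0.00000000e+00  1.00000000e+00]]
-3.0 [-0.05925404  0.00675851 -0.40447671  1.1595611   0.         -0.2008467 ] [-0.79221228  0.05974512 -0.34918627  1.16186494  0.         -0.93380494]
-2.5 [-0.05925404  0.00675851 -0.40447671  1.1595611   0.         -0.7008467 ] [-0.79221228  0.05974512 -0.34918627  1.16186494  0.         -1.43380494]
-2.0 [-0.05925404  0.00675851 -0.40447671  1.1595611   0.         -1.2008467 ] [-0.79221228  0.05974512 -0.34918627  1.16186
[... 951 characters left out ...]
       2.08233861] [-0.79221228  0.05974512 -0.34918627  1.16186494  0.          1.34938037]
1.5 [-0.05925404  0.00675851 -0.40447671  1.1595611   0.          1.58233861] [-0.79221228  0.05974512 -0.34918627  1.16186494  0.          0.84938037]
2.0 [-0.05925404  0.00675851 -0.40447671  1.1595611   0.          1.08233861] [-0.79221228  0.05974512 -0.34918627  1.16186494  0.          0.34938037]
2.5 [-0.05925404  0.00675851 -0.40447671  1.1595611   0.          0.58233861] [-0.79221228  0.05974512 -0.34918627  1.16186494  0.         -0.15061963]
3.0 [-0.05925404  0.00675851 -0.40447671  1.1595611   0.          0.08233861] [-0.79221228  0.05974512 -0.34918627  1.16186494  0.         -0.65061963]
```

```bash
python3 - <<'E'
from h import *
N=["gauge_housing","mouth","gauge_arm","knob_mid","screw_head","button_top"]
movep([.58,.08,.26],down(3.0)); look(N,"w1")
movep([.57,.14,.20],down(3.0)); look(N)
N=["box_key","key_handle","hole_a","key_rack","small_key"]
movep([.49,-.33,.32],down(3.0)); look(N,"w2")
movep([.49,-.33,.30],down(1.6)); look(N)
print(get_state()["clock"])
cv2.imwrite("pics/w12.png",cv2.resize(np.vstack([cv2.imread("pics/w1.png"),cv2.imread("pics/w2.png")])[:, :],(400,600)))
E
```

```text
gauge_housing [([314, 161], 0.84, [0.5687, 0.1286]), ([224, 43], 0.31, [0.4056, 0.0391]), ([15, 230], 0.25, [0.5966, -0.3801])]
mouth [([235, 200], 0.67, [0.5935, 0.0295]), ([316, 160], 0.66, [0.5602, 0.1273])]
gauge_arm [([199, 217], 0.92, [0.6045, -0.0145])]
knob_mid [([194, 226], 0.64, [0.6043, -0.0125])]
screw_head [([350, 166], 0.42, [0.5643, 0.1575])]
button_top [([274, 194], 0.6, [0.585, 0.0765])]
gauge_housing [([268, 188], 0.92, [0.5702, 0.1297])]
mouth [([172, 238], 0.95, [0.5968, 0.0263])]
gauge_arm [([136, 255], 0.83, [0.6061, -0.0142])]
knob_mid [([124, 266], 0.67, [0.6051, -0.015])]
screw_head [([298, 202], 0.72, [0.5664, 0.158])]
button_top [([209, 230], 0.58, [0.5825, 0.0769])]
box_key [([270, 157], 0.71, [0.4744, -0.3371]), ([297, 239], 0.34, [0.6021, -0.3149])]
key_handle [([266, 168], 0.6, [0.4702, -0.3386])]
hole_a [([242, 41], 0.91, [0.3162, -0.3489]), ([296, 238], 0.78, [0.5815, -0.3173]), ([270, 165], 0.73, [0.4776, -0.3364])]
key_rack [([238, 13], 0.86, [0.2607, -0.3524]), ([284, 187], 0.66, [0.522, -0.3243])]
small_key [([292, 230], 0.94, [0.5861, -0.3205])]
box_key [([266, 170], 0.74, [0.4722, -0.3317])]
key_handle [([262, 189], 0.65, [0.4728, -0.3315])]
hole_a [([74, 199], 0.93, [0.1985, -0.3639]), ([353, 166], 0.76, [0.5798, -0.314]), ([262, 183], 0.71, [0.4698, -0.3395])]
key_rack [([123, 186], 0.72, [0.2553, -0.359]), ([308, 164], 0.68, [0.5295, -0.3235])]
small_key [([344, 164], 0.91, [0.578, -0.3197])]
8.425
```

View pics/w1.png

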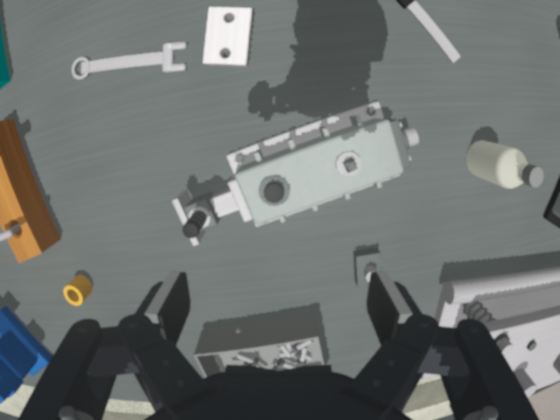

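View pics/w2.png

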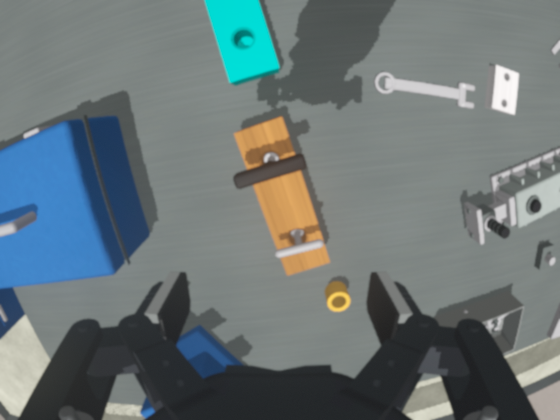

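The wrist views confirm the positions: screw (349,162), button (274,190), knob (196,225), and key handle from (236,182) to (304,163) on the orange rack. I'll take close-ups to get the screw angle and handle yaw.

```bash
python3 - <<'E'
from h import *
def rect(f,T,m,z):
    (c,wh,a)=cv2.minAreaRect(np.argwhere(m)[:,::-1].astype(np.float32)); b=cv2.boxPoints((c,wh,a))
    P=np.array([atz(f,p,z,T)[:2] for p in b]); C=P.mean(0)
    e=[P[1]-P[0],P[2]-P[1]]; e=max(e,key=np.linalg.norm); return C,np.linalg.norm(e),np.arctan2(e[1],e[0])%np.pi
movep([.50,-.335,.22],down(3.0)); f,T=look(["box_key","key_handle","hole_a","key_rack"],"k1")
for n in ("key_handle","box_key"):
  for d in silhouettes("wrist",n)[:1]:
    m=d["mask"]&(f["img"].max(2)<80); m=cv2.morphologyEx(m.astype(np.uint8),cv2.MORPH_OPEN,np.ones((7,7)))>0
    print(n,d["score"],m.sum(),rect(f,T,m,.12))
orange=(f["img"][:,:,0]>f["img"][:,:,2].astype(int)+60).astype(np.uint8)
n,l,s,c=cv2.connectedComponentsWithStats(orange); i=1+s[1:,4].argmax(); print("rack",s[i],rect(f,T,l==i,.055))
a=f["img"][:,:,::-1]
movep([.575,.155,.17],down(3.0)); g,T=look(["screw_head","button_top","gauge_housing"],"s1")
x=[d["centre"] for d in tip_of("wrist","screw_head")][0]; u,v=map(int,x)
c=cv2.resize(g["img"][max(v-40,0):v+40,u-50:u+50,::-1],(500,400),interpolation=cv2.INTER_CUBIC)
print("crop",u-50,v-40); cv2.imwrite("pics/sc.png",c); print(get_state()["clock"])
E
```

```text
box_key [([276, 161], 0.78, [0.4751, -0.334])]
key_handle [([274, 180], 0.71, [0.4729, -0.3345])]
hole_a [([308, 266], 0.82, [0.5839, -0.3151]), ([272, 170], 0.73, [0.476, -0.3378]), ([236, 6], 0.67, [0.3127, -0.348])]
key_rack [([289, 203], 0.58, [0.5276, -0.3255])]
key_handle 0.67 1109 (array([ 0.46779871, -0.33474318]), np.float64(0.07554052765471561), np.float64(1.5808513865564384))
box_key 0.62 1108 (array([ 0.46779871, -0.33474318]), np.float64(0.07554052765471561), np.float64(1.5808513865564384))
rack [ 251  181   90  100 5300] (array([ 0.54717051, -0.32288667]), np.float64(0.10148894549979648), np.float64(0.19242161528936536))
screw_head [([283, 205], 0.51, [0.5652, 0.1591]), ([468, 178], 0.32, [0.5628, 0.3132])]
button_top [([182, 240], 0.8, [0.5836, 0.0743])]
gauge_housing [([255, 191], 0.86, [0.5712, 0.1315])]
crop 232 165
12.0917
```

View pics/sc.png

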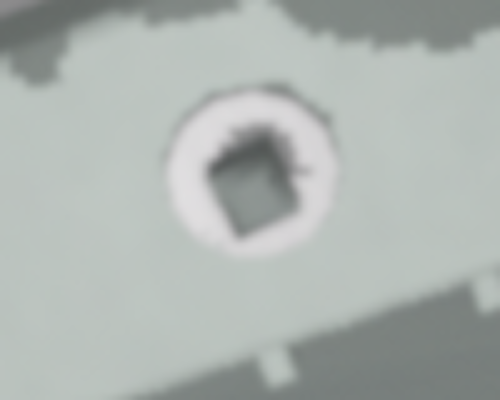

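View pics/k1.png

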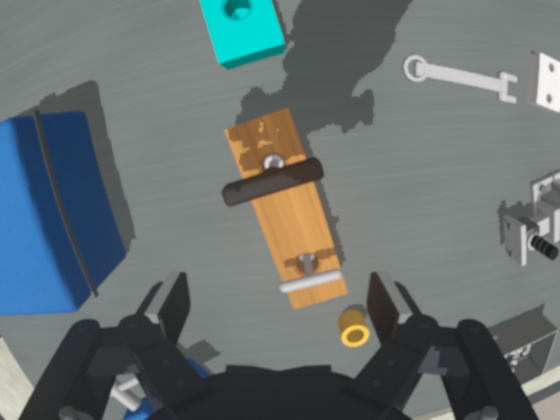

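The crop shows the washer centred near crop pixel (253,172), with head corners at (210,172), (240,238) and (300,205), so the screw starts about 10° anticlockwise. k1 shows the black handle from (222,195) to (322,168), directly over the hole. Next I'll compute the exact angles and grasp the key.

```bash
python3 - <<'E'
from h import *
f,T=wrist()
W=lambda p,z: atz(f,(232+p[0]/5-.4,165+p[1]/5-.4),z,T)[:2]
print("washer",W((253,172),.066))
A,B,C=[W(p,.077) for p in ((210,172),(240,238),(300,205))]
print("head ctr",(A+C)/2,np.linalg.norm(B-A),np.linalg.norm(C-B))
print("angles",np.arctan2(*(B-A)[::-1]),np.arctan2(*(C-B)[::-1])-np.pi/2)
P=W((130,400),.0),W((500,270),.0); d=P[0]-P[1]; print("housing",np.arctan2(*d[::-1]))
k=np.array([.4715,-.335])
movep([*k,.21],down(1.58)); move_l([*k,.096],.1); grab(50)
s=get_state(); print(s["finger_gap"],s["grasp_force"],s["contact_force"])
move_l([*k,.23],.12); s=get_state(); print(s["finger_gap"],s["contact_force"],s["wrist_torque"],s["clock"])
g=grab_frame("scene"); cv2.imwrite("pics/g1.png",cv2.resize(g["img"][170:310,40:220,::-1],None,fx=4,fy=4))
for n in("box_key","key_handle"):
  for d in tip_of("scene",n)[:2]: print(n,d["centre"],d["score"],atz(g,d["centre"],.144 if n=="box_key" else .249))
E
```

```text
washer [0.56417696 0.15928804]
head ctr [0.56370293 0.15954503] 0.011377779345624029 0.010486669270485681
angles 0.26555513240070683 0.38121494863442607
housing -1.3534016380262082
0.18264353196657473 50.682286620140076 [-1.34153013  0.45437404  1.83153755]
0.18054778113654646 [-0.00187049  0.5014892  -1.24984076] [-0.0125451  -0.04867848 -0.00591862] 17.1583
box_key [107.4, 238.9] 0.57 [ 0.46507638 -0.33324423  0.144     ]
box_key [267.0, 266.0] 0.4 [ 0.66479781 -0.02974886  0.144     ]
key_handle [90.7, 205.6] 0.59 [ 0.47908081 -0.34348476  0.249     ]
key_handle [300.2, 255.0] 0.53 [0.76134895 0.00548176 0.249     ]
```

View pics/g1.png

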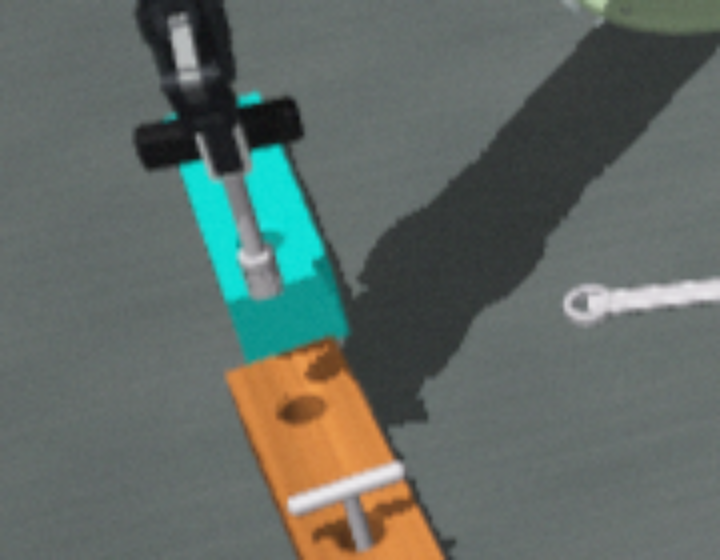

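The key hangs upright in the fingers, with its socket mouth at crop (262,290) and the empty rack hole at crop (302,410). On to the screw.

```bash
python3 - <<'E'
from h import *
g=grab_frame("scene")
print("hole",atz(g,(40+75.1,170+102.1),.055),"mouth",atz(g,(105.3,242.3),.144))
p=np.array([.5645,.159]); a=1.894
move_l([.50,-.1,.24],.3,down(1.7)); move_l([*p,.235],.25,down(a)); move_l([*p,.175],.1)
sleep(.2)
h=move_l([*p,.1525],.04,until_force=12); s=get_state()
print(h,s["position"],s["contact_force"],s["wrist_torque"],s["finger_gap"],s["clock"])
E
```

```text
hole [ 0.4781968 -0.3372647  0.055    ] mouth [ 0.47510067 -0.33840726  0.144     ]
False [0.5642892  0.15905122 0.15225424] [-0.82077496  0.53638498 -1.21417445] [ 0.07053897  0.06666819 -0.01032139] 0.17726449125204213 21.175
```

```bash
python3 - <<'E'
from h import *
p=[.5645,.159,.1525]; a0=1.894
for i in range(1,19):
    a=a0+.1*i
    move_l(p,.15,down(a)) if i<0 else set_joints(ik(p,down(a)))
    s=get_state(); tz=s["wrist_torque"][2]; print(round(.1*i,1),np.round(tz,3),np.round(s["contact_force"],1),round(s["q"][5],2))
    if abs(tz)>.3: break
print(s["clock"])
E
```

```text
0.1 0.011 [-0.1  1.6 -2. ] 1.3
0.2 0.015 [-0.4  2.  -3.1] 1.2
0.3 -0.049 [-0.1  2.  -3. ] 1.1
0.4 -0.018 [-0.7  1.9 -3. ] 1.0
0.5 -0.027 [-0.6  1.  -3.3] 0.9
0.6 -0.026 [-1.4 -0.  -4.5] 0.8
0.7 -0.024 [-1.1 -0.7 -3.5] 0.7
0.8 -0.033 [-1.5 -0.9 -4.9] 0.6
0.9 -0.038 [-2.3 -2.1 -4.3] 0.5
1.0 -0.017 [-1.4 -3.7 -3.9] 0.4
1.1 0.012 [-1.1 -4.6 -4.3] 0.3
1.2 -0.049 [-1.5 -4.7 -5.1] 0.2
1.3 -0.067 [-2.1 -5.5 -4.9] 0.1
1.4 -0.058 [-1.5 -4.9 -4.9] 0.0
1.5 -0.058 [-0.7 -5.5 -5.2] -0.1
1.6 -0.049 [ 0.3 -5.5 -5. ] -0.2
1.7 -0.082 [-0.9 -5.5 -5.5] -0.3
1.8 -0.082 [-0.4 -6.2 -5.4] -0.4
25.675
```

```bash
python3 - <<'E'
from h import *
p=[.5645,.159]; a=1.894+1.7
set_joints(ik([*p,.1525],down(a)))
move_l([*p,.235],.12)
move_l([.60,.08,.24],.2,down(3.0)); f,T=look(["screw_head"])
o=np.array([.5645,.159,.066]); 
# pixel of expected screw by nearest ray search
from scipy.optimize import minimize
u,v=minimize(lambda q:np.sum((atz(f,q,.066,T)[:2]-o[:2])**2)*1e4,(330,160),method="Nelder-Mead").x
print(u,v); u,v=int(u),int(v)
cv2.imwrite("pics/sc2.png",cv2.resize(f["img"][v-40:v+40,u-50:u+50,::-1],(500,400),interpolation=cv2.INTER_CUBIC))
np.savez("sc2.npz",T=T,u=u-50,v=v-40); print(get_state()["clock"])
E
```

```text
screw_head [([354, 150], 0.66, [0.5645, 0.1576])]
351.6860268980381 147.56407124438184
27.6083
```

View pics/sc2.png

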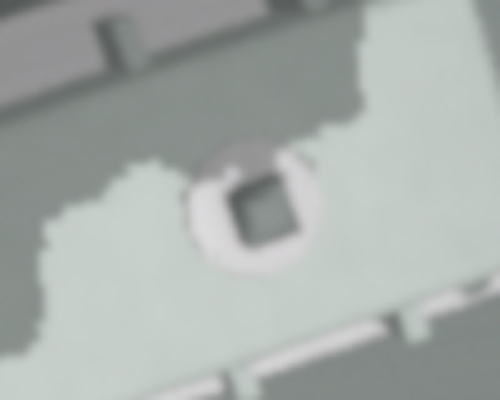

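The head's edge at crop (248,246) to (300,230) is now parallel to the housing edge, so the screw stands at about 1.5–1.6 rad and is slackened. Next I'll return the key, then press the button.

```bash
python3 - <<'E'
from h import *
k=np.array([.4715,-.335])
move_l([.50,-.1,.24],.3,down(1.9)); move_l([*k,.225],.3,down(1.58)); move_l([*k,.16],.15); sleep(.1)
h=move_l([*k,.0965],.06,until_force=10); s=get_state(); print(h,s["position"],s["contact_force"],s["clock"])
if h: raise SystemExit
let_go(); move_l([*k,.21],.2)
look(["box_key","key_handle","small_key"]); 
movep([.45,-.2,.25],down(1.6)); g=grab_frame("scene")
for n in("box_key","key_handle","small_key"):
  for d in tip_of("scene",n)[:1]: print(n,d["centre"],d["score"],atz(g,d["centre"],Z[n]))
cv2.imwrite("pics/r1.png",cv2.resize(g["img"][170:350,40:300,::-1],None,fx=3,fy=3)); print(get_state()["clock"])
E
```

```text
False [ 0.47147162 -0.33492676  0.0965899 ] [ 0.83512458  0.6345202  -2.68926616] 31.6917
box_key []
key_handle []
small_key [([376, 170], 0.61, [0.5769, -0.3153])]
box_key [118.5, 283.6] 0.97 [ 0.4704929  -0.33862002  0.01      ]
key_handle [106.4, 253.8] 0.67 [ 0.47936531 -0.34298162  0.115     ]
small_key [134.1, 314.5] 0.76 [ 0.57853164 -0.314651    0.01      ]
34.1167
```

View pics/r1.png

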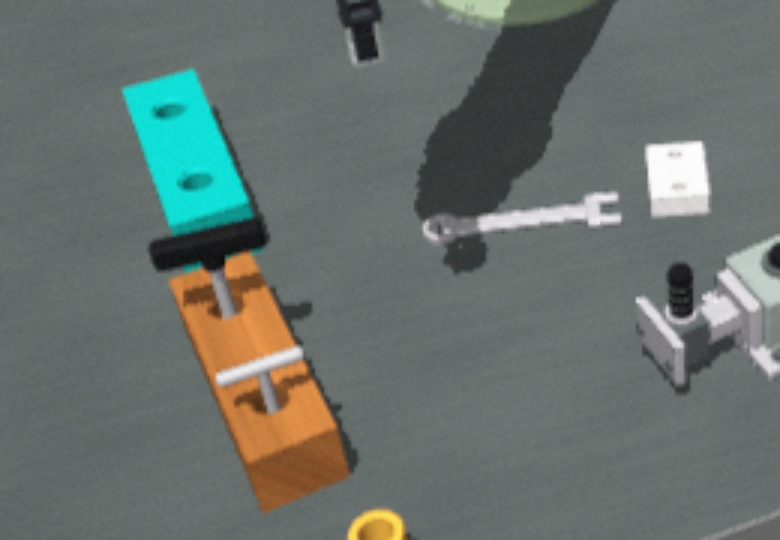

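The larger key stands upright in its hole again, handle at crop (208,245). Now the button.

```bash
python3 - <<'E'
from h import *
b=np.array([.583,.0762]); a=1.788
movep([*b,.16],down(a)); grab(20); move_l([*b,.085],.12); sleep(.1)
z0=get_state()["contact_force"]
h=move_l([*b,.0692],.03,until_force=9); s=get_state(); print(h,s["position"],s["contact_force"]-z0)
sleep(.3); move_l([*b,.17],.15); 
m=np.array([.605,-.013])
movep([.60,.0,.22],down(a)); let_go(); f,T=look(["mouth","gauge_arm","knob_mid","button_top"]); g=grab_frame("scene")
for n in("mouth","gauge_arm","knob_mid"):
  for d in tip_of("scene",n)[:1]: print(n,d["centre"],d["score"],atz(g,d["centre"],Z[n]))
print(get_state()["clock"])
E
```

```text
False [0.58354841 0.07618577 0.06954715] [1.16081141 0.0520265  4.05957554]
mouth [([279, 160], 0.8, [0.5933, 0.0305])]
gauge_arm [([278, 223], 0.73, [0.6056, -0.0302])]
knob_mid [([280, 231], 0.56, [0.6069, -0.0272]), ([114, 218], 0.24, [0.4435, -0.0515])]
button_top [([280, 114], 0.75, [0.5838, 0.0752]), ([112, 217], 0.7, [0.4377, -0.0545]), ([278, 19], 0.32, [0.5637, 0.1589])]
mouth [287.2, 276.5] 0.74 [0.61394384 0.03175881 0.043     ]
gauge_arm [263.1, 231.7] 0.66 [0.45942044 0.02311861 0.056     ]
knob_mid [126.4, 301.4] 0.74 [ 0.60615042 -0.31891642  0.084     ]
40.4667
```

The arm has sprung out about 15 mm. Next I'll grip the knob and draw it out.

```bash
cat >> h.py <<'E'
u=np.array([np.cos(-1.35),np.sin(-1.35)]); v=np.array([-u[1],u[0]]); M0=np.array([.5933,.0307])
def proj(f,T,P):
    P=np.c_[P,np.ones(len(P))]@np.linalg.inv(T).T[:,:3]
    r=np.linalg.norm(P[:,:2],axis=1); th=np.arctan2(r,P[:,2]); return P[:,:2]/r[:,None]*th[:,None]*[f["fx"],f["fy"]]+[f["cx"],f["cy"]]
def rectify(f,T,z=.043,s0=-.02,s1=.13,w=.02,k=4000):
    S,t=np.meshgrid(np.arange(s0,s1,1/k),np.arange(-w,w,1/k))
    X=M0+S[...,None]*u+t[...,None]*v; P=np.dstack([X,np.full(S.shape,z)]).reshape(-1,3)
    q=proj(f,T,P).reshape(*S.shape,2).astype(np.float32); return cv2.remap(f["img"],q[...,0],q[...,1],cv2.INTER_CUBIC)
E
python3 - <<'E'
from h import *
a=1.791; k=np.array([.6068,-.0285])
movep([*k,.15],down(a)); move_l([*k,.066],.1); grab(60)
s=get_state(); print(s["finger_gap"],s["contact_force"],s["position"])
move_l([*(M0+.144*u),.066],.06); s=get_state(); print(s["position"],s["contact_force"],s["finger_gap"])
f,T=wrist("h1"); I=rectify(f,T); 
for n in ("mouth","gauge_arm"):
  for d in tip_of("wrist",n)[:1]: X=atz(f,d["centre"],Z[n],T)[:2]; print(n,d["centre"],d["score"],(X-M0)@u,(X-M0)@v)
I=cv2.resize(I,(600,160)); raw=f["img"][:,130:430]
cv2.imwrite("pics/fin.png",cv2.resize(np.vstack([cv2.resize(raw[:300],(600,600))[60:440],I])[:,:,::-1],None,fx=1.1,fy=1.1))
print(get_state()["clock"])
E
```

```text
0.19572804085143128 [3.48075662 1.81821754 0.49585683] [ 0.60791468 -0.02834667  0.06640646]
[ 0.62554031 -0.10763096  0.06638411] [3.37966929 7.17884257 1.85375128] 0.19263591042792022
gauge_arm [277.4, 263.2] 0.94 0.13934328813881064 -0.0001437143096844842
44.1833
```

View pics/fin.png

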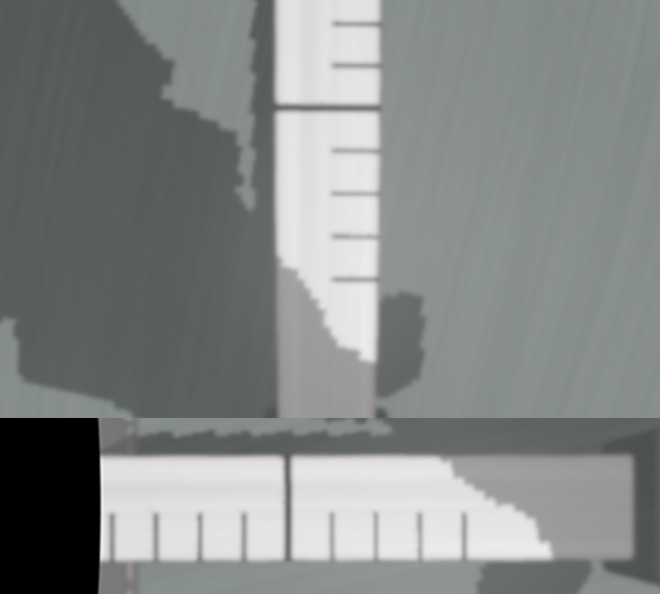

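The final picture shows the 50 mm line at rectified column 288. That is 45.5 mm from the assumed mouth, so the extension is about 95.5 mm, and the mouth itself is just outside the image. I'll back off about 12 mm so mouth and lines share one picture, and measure both numerically.

```bash
python3 - <<'E'
from h import *
move_l([*(M0+.132*u),.066],.06); sleep(.3); s=get_state(); print(s["position"],(s["position"][:2]-M0)@u,s["contact_force"],s["finger_gap"])
f,T=wrist("h2"); I=rectify(f,T,s0=-.015,s1=.06,w=.025,k=2000).astype(int)
for n in ("mouth","gauge_arm","gauge_housing"):
  for d in tip_of("wrist",n)[:1]: X=atz(f,d["centre"],Z[n],T)[:2]; print(n,d["centre"],d["score"],(X-M0)@u,(X-M0)@v)
G=I.sum(2)//3
# t rows: -25..25mm ; print coarse mm grid for s -15..15
print("s",list(range(-15,16)))
for t in range(-22,23,4): print(t,G[(t+25)*2-1:(t+25)*2+2,::2][:,:31].mean(0).astype(int).tolist())
for t in (-8,8): # line profile
    p=G[(t+25)*2-3:(t+25)*2+4].mean(0); d=[(round(-15+i/2,1),int(p[i])) for i in range(5,len(p)-5) if p[i]==p[i-4:i+5].min() and p[i]<p[i-5:i+6].max()-25]; print(t,d)
E
```

```text
[ 0.62301113 -0.096087    0.06639615] 0.13021596939312705 [4.31769276 6.55166476 1.76305284] 0.19327783553985547
mouth [278.5, 18.2] 0.9 0.0014938194366485326 0.0004800823102572829
gauge_arm [278.7, 264.2] 0.66 0.12812842084245654 0.000600805890861499
s [-15, -14, -13, -12, -11, -10, -9, -8, -7, -6, -5, -4, -3, -2, -1, 0, 1, 2, 3, 4, 5, 6, 7, 8, 9, 10, 11, 12, 13, 14, 15]
-22 [0, 0, 0, 0, 0, 5, 233, 224, 225, 216, 195, 152, 122, 120, 119, 119, 119, 123, 142, 161, 189, 211, 183, 133, 128, 135, 135, 136, 136, 137, 137]
-18 [0, 0, 0, 0, 0, 0, 250, 225, 225, 216, 194, 150, 123, 121, 121, 121, 120, 118, 119, 118, 118, 117, 123, 123, 130, 138, 137, 137, 136, 136, 135]
-14 [0, 0, 0, 0, 0, 0, 234, 225, 225, 216, 195, 154, 124, 121, 121, 121, 120, 118, 117, 111, 104, 100, 102, 100, 94, 89, 89, 89, 89, 89, 89]
-10 [0, 0, 0, 0, 0, 0, 195, 226, 226, 217, 196, 153, 122, 120, 127, 193, 217, 217, 218, 218, 218, 218, 218, 219, 219, 219, 219, 218, 219, 219, 219]
-6 [0, 0, 0, 0, 0, 0, 157, 226, 226, 218, 196, 146, 120, 122, 124, 192, 222, 222, 222, 222, 222, 222, 222, 222, 222, 223, 223, 223, 223, 224
[... 574 characters left out ...]
25, 184, 176, 225]
14 [0, 0, 0, 0, 0, 0, 240, 228, 229, 220, 197, 157, 125, 122, 122, 121, 122, 121, 122, 122, 121, 120, 131, 128, 126, 137, 138, 138, 138, 138, 138]
18 [0, 0, 0, 0, 0, 0, 252, 228, 228, 220, 198, 156, 126, 123, 122, 122, 123, 121, 122, 122, 122, 121, 120, 122, 130, 139, 140, 140, 140, 140, 140]
22 [0, 0, 0, 0, 0, 9, 234, 228, 229, 220, 199, 152, 123, 122, 123, 122, 123, 124, 135, 156, 184, 201, 185, 140, 131, 140, 140, 139, 139, 139, 138]
-8 [(-11.5, 0), (-11.0, 0), (-10.5, 0), (-10.0, 0), (-9.5, 0), (-2.5, 121), (33.5, 105)]
8 [(-11.5, 0), (-11.0, 0), (-10.5, 0), (-10.0, 0), (-9.5, 0), (-2.0, 122), (3.5, 151), (13.5, 159), (23.5, 157), (33.5, 110), (43.5, 171), (53.5, 177)]
```

```bash
cat > meas.py <<'E'
from h import *
def ext():
    s=get_state(); f,T=wrist(); G=rectify(f,T,s0=.035,s1=.065,w=.025,k=10000).mean(2)
    p=-cv2.GaussianBlur(G[170:330].mean(0)[None],(0,0),5)[0]; p-=np.median(p); w=np.clip(p-p.max()*.3,0,None)
    x=35+.1*(w@np.arange(len(w)))/w.sum(); e=x+50.3
    print("line50 s",round(x,2),"ext",round(e,2),"tcp s",((s["position"][:2]-M0)@u).round(4),s["contact_force"].round(1),s["finger_gap"].round(3),s["clock"]); return e
E
python3 - <<'E'
from meas import *
c=.1485; move_l([*(M0+c*u),.066],.06); sleep(.4); e=ext()
for _ in range(2):
    if abs(e-100)<.3: break
    c+=(100-e)/1000; move_l([*(M0+c*u),.066],.02); sleep(.4); e=ext()
sleep(1); ext()
for n in("box_key","key_handle"):
  grab_frame("scene"); print(n,[d["centre"] for d in tip_of("scene",n)[:1]])
E
```

```text
Traceback (most recent call last):
  File "meas.py", line 6, in ext
    print("line50 s",round(x,2),"ext",round(e,2),"tcp s",((s["position"][:2]-M0)@u).round(4),s["contact_force"].round(1),s["finger_gap"].round(3),s["clock"]); return e
                                                                                                                         ^^^^^^^^^^^^^^^^^^^^^
AttributeError: 'float' object has no attribute 'round'
```

```bash
sed -i 's/s\["finger_gap"\].round(3)/round(s["finger_gap"],3)/' meas.py
python3 - <<'E'
from meas import *
c=.1485; e=ext()
for _ in range(2):
    if abs(e-100)<.3: break
    c+=(100-e)/1000; move_l([*(M0+c*u),.066],.02); sleep(.4); e=ext()
sleep(.6); ext()
grab_frame("scene"); print([tip_of("scene",n)[0]["centre"] for n in("box_key","key_handle")])
E
```

```text
line50 s 50.66 ext 100.96 tcp s 0.1474 [5.4 4.9 1.7] 0.192 45.9083
line50 s 49.89 ext 100.19 tcp s 0.1466 [4.8 4.3 0.7] 0.196 46.6083
line50 s 49.88 ext 100.18 tcp s 0.1466 [4.9 4.4 1.9] 0.196 47.2583
[[120.9, 283.2], [106.9, 252.4]]
```

```bash
python3 -c "
from cell import *
print(sign_off())"
```

```text
the job is handed in; nothing more can be done
None
```

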